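# Line up the baby-shoe lasts by size

## Task

Line up the four wooden shoe lasts in order of size on the four cork strips of the board, one on each strip, with the smallest next to the small rope sole and the largest next to the large rope sole. Each last must stand sole down, centred on its strip and in line with it; its toe may point either way.

Things in the scene. Friction and masses are not known exactly. Their poses are not given: they have to be found in the camera images.
- last_a: The smallest of four pale wooden baby-shoe lasts (foot-shaped blocks): 90 mm long, 36 mm wide, 44 mm high at the heel cone, 50 g. Lies sole down. Origin: middle of length and width, on its underside; z up, x towards the toe. From 14 mm behind to 18 mm ahead of the origin its sides are upright and parallel, 36 mm apart, up to 20 mm above the sole: grip there. About 26 mm high in front of the cone.
- last_b: The second smallest of four pale wooden baby-shoe lasts (foot-shaped blocks): 110 mm long, 42 mm wide, 48 mm high at the heel cone, 80 g. Lies sole down. Origin: middle of length and width, on its underside; z up, x towards the toe. From 16 mm behind to 22 mm ahead of the origin its sides are upright and parallel, 42 mm apart, up to 22 mm above the sole: grip there. About 29 mm high in front of the cone.
- last_c: The second largest of four pale wooden baby-shoe lasts (foot-shaped blocks): 130 mm long, 48 mm wide, 52 mm high at the heel cone, 110 g. Lies sole down. Origin: middle of length and width, on its underside; z up, x towards the toe. From 20 mm behind to 26 mm ahead of the origin its sides are upright and parallel, 48 mm apart, up to 23 mm above the sole: grip there. About 31 mm high in front of the cone.
- last_d: The largest of four pale wooden baby-shoe lasts (foot-shaped blocks): 150 mm long, 54 mm wide, 56 mm high at the heel cone, 150 g. Lies sole down. Origin: middle of length and width, on its underside; z up, x towards the toe. From 22 mm behind to 30 mm ahead of the origin its sides are upright and parallel, 54 mm apart, up to 25 mm above the sole: grip there. About 34 mm high in front of the cone.
- strip1: First from the robot's left of four equal cork strips in a row, 90 mm apart, fixed on a dark board (185 x 560 mm, top 9 mm above the table). 165 x 62 mm, 3 mm thick. Origin: centre of its underside, at the board's top; its upper face is 3 mm higher. z up, x along its length (roughly away from the robot), y along the row to the left.
- strip2: Second from the robot's left of four equal cork strips in a row, 90 mm apart, fixed on a dark board (185 x 560 mm, top 9 mm above the table). 165 x 62 mm, 3 mm thick. Origin: centre of its underside, at the board's top; its upper face is 3 mm higher. z up, x along its length (roughly away from the robot), y along the row to the left.
- strip3: Third from the robot's left of four equal cork strips in a row, 90 mm apart, fixed on a dark board (185 x 560 mm, top 9 mm above the table). 165 x 62 mm, 3 mm thick. Origin: centre of its underside, at the board's top; its upper face is 3 mm higher. z up, x along its length (roughly away from the robot), y along the row to the left.
- strip4: Fourth from the robot's left of four equal cork strips in a row, 90 mm apart, fixed on a dark board (185 x 560 mm, top 9 mm above the table). 165 x 62 mm, 3 mm thick. Origin: centre of its underside, at the board's top; its upper face is 3 mm higher. z up, x along its length (roughly away from the robot), y along the row to the left.
- small_sole: The smaller of two rope shoe soles fixed flat on the board, one beyond each end of the row of strips: 100 x 40 mm, 12 mm thick. It shows which end of the row is for the small sizes; it may be at either end. Origin: centre of its underside, 90 mm along the row from the centre of the nearest strip. Fixed.
- large_sole: The larger of two rope shoe soles fixed flat on the board, one beyond each end of the row of strips: 170 x 64 mm, 12 mm thick. It shows which end of the row is for the large sizes; it may be at either end. Origin: centre of its underside, 90 mm along the row from the centre of the nearest strip. Fixed.
Mind the look-alikes: they are no part of the job. What is shaped like the last_a but red is not meant. Leave any purple look-alike of the last_d alone.

How it is judged:
By the outcome, as a careful person would: the job done as asked, in the order asked, and still so for the second after the job is handed in, with the robot touching nothing.
It also fails if it takes over 115 s, if anything falls off the work surface, if the arm or the gripper's body presses on something with over 40 N, if the wrist force passes 120 N, or if a joint passes its speed limit or range.

## Robot

A 7-joint arm with a two-finger parallel gripper is mounted at the origin on the work surface. World frame = base frame: x ahead of the robot, y to its left, z up, the work surface at z = 0. Lengths are in m, angles in rad, forces in N, time in s.
With the tool pointing down it reaches from about 0.4 to 0.85 m from the base axis. Payload 10.4 kg.
Tool frame: the origin (TCP) lies between the finger pads; the fingertips stand ahead of it and the grasp point (between the pads) lies 5 mm behind it (manip.tip_extent is the z of the fingertips in the tool frame, in m); z points along the fingers, y is the line along which they close (so a half turn about z gives the same grasp; the last joint's range is limited). The gripper opens to 85 mm and grips with 20 to 120 N. Pads are 22 mm wide; open, the fingers measure 114 mm over their backs; the gripper's body (76 mm by 85 mm) begins 54 mm behind the grasp point. The pads swing forward as they close: fully open they stand 13 mm farther back than shut.
Start: joints at [-1.366, 0.332, -0.065, 1.46, 0.022, 1.35, -0.088], TCP at [0.141, 0.609, 0.245] pointing down, gripper open.
Joint ranges: [-2.6, 2.6], [-0.5, 2.12], [-1.47, 1.34], [0.16, 2.42], [-1.27, 4.41], [0.06, 2.06], [-2.6, 2.6]. Speed limits (rad/s): [2.22, 2.22, 2.79, 2.79, 3.14, 3.14, 3.14].

## Interface

Orientations are given as a unit quaternion [x, y, z, w].
In Python, from workcell import status, viewer, manip gives the robot as it stands.
- The arm moves only by the tool play_rows, never from a script. Its argument "plan" is one flat list of numbers, 7 for each row, row after row: the turn, a rotation vector about the tool's x, y, z in degrees, then the shift along the tool's x, y, z in m, then the opening, from 0 (shut) to 1 (fully open). In form: [ax, ay, az, dx, dy, dz, grip, ax, ay, az, dx, dy, dz, grip, ...]. A call has 1 to 20 rows; each row is the pose to reach, as a shift and turn from the pose commanded when the call began, along the tool's axes at that moment; what a row does not reach only later rows make up. A row lasts 1/8 s, in which the tool goes at most 62.5 mm and 10.7 degrees, less where a joint would pass 70% of its speed; a pose out of reach is approached as far as the arm can. A call with a gripper value outside its range is refused whole. The fingers move at their own pace and stop on an object; "squeeze" is the grip in N (left out, the last holds). Time passes only in rows, so rows that repeat a pose let the fingers close. It gives the time, the measured TCP pose, the force, the opening and the grip force at its end, in the units of the state.
- status.get_obs(): the state, without advancing time (a new reading comes with each control period).
- viewer.camera(name): name is "scene" or "top" or "wrist"; returns the picture (384x512x3 uint8, red, green, blue); there is no depth.
- viewer.camera_model(name): a dict with "fx", "fy", "cx", "cy" (pixels), "D" ([k1, k2, p1, p2, k3] as OpenCV has them; the pictures are not rectified), "R" (3x3) and "t" (3): a world point X has camera coordinates R X + t. Camera axes: x right, y down, z forward; pixel columns grow to the right and rows downward; lengths in m; the calibration is good to about 2 mm. A picture is of the moment at which its call begins: read the wrist's pose just before it. camera_model takes no time and is no camera call; for the wrist camera it gives the pose at the moment of the call.
- manip.hand_in(): hands the job in; it is judged then, once.
The state is a dict: "clock": time; "joint_pos": joint angles; "joint_velocities": joint speeds; "tau": joint torques, N m; "position": TCP position; "ee_rot": TCP orientation; "ft_force": force on the tool from outside, world axes, zero at the start; "torque": the same for the moment, N m; "grip_width": opening from 0.0 (shut) to 1.0 (fully open); "grasp_force": force on a finger pad.
Only numpy, scipy, OpenCV 4.12 (cv2) and the standard library are available. Lean on these libraries where they do the work, as an engineer would, in place of code of your own. Each camera call takes 0.05 s, during which the arm holds its last target. There are 200 camera calls.

## Working session

There is one attempt and no reset: what is moved stays moved. The work goes in short steps, Python scripts to look and compute and a tool call to move; the robot and the scene stay as the last step left them, time stands still between calls to the robot, and variables do not carry over. Pictures are saved under pics/ and viewed, at most 15 in all, crops included, and the job is handed in when it is done.

Besides the shell and the picture viewer there is one more tool, called after "Call:" as a command line: name --argument value ..., lists and objects as JSON in quotes. play_rows: Moves the arm, as the interface text tells. Its arguments: {"type":"object","properties":{"plan":{"type":"array","items":{"type":"number"}},"squeeze":{"type":"number"}},"required":["plan"]}

```bash
mkdir -p pics
python3 - <<'E'
from workcell import status, viewer, manip
import cv2
o=status.get_obs(); print({k:o[k] for k in('clock','position','ee_rot','grip_width')}, manip.tip_extent)
for n in('scene','top'):
    im=viewer.camera(n); m=viewer.camera_model(n); print(n,m)
    cv2.imwrite(f'pics/{n}0.png',cv2.resize(im[:,:,::-1],(800,600),interpolation=cv2.INTER_CUBIC))
E
```

```text
{'clock': 0.0, 'position': array([0.14106243, 0.60850207, 0.24451184]), 'ee_rot': array([ 1.13629093e-01,  9.93522978e-01, -7.20006908e-04, -5.17957825e-05]), 'grip_width': 0.9995801525531809} 0.014
scene {'fx': 474.911625292216, 'fy': 474.911625292216, 'cx': 253.5121575226869, 'cy': 188.05350877848565, 'D': array([0.02272297, 0.        , 0.        , 0.        , 0.        ]), 'R': array([[ 0.83642777,  0.54775177,  0.01888348],
       [ 0.30122064, -0.43063985, -0.85077344],
       [-0.45788068,  0.71729862, -0.52519326]]), 't': array([-0.3259477 , -0.12694991,  1.79032517])}
top {'fx': 434.5904296818127, 'fy': 434.5904296818127, 'cx': 255.85358249391282, 'cy': 189.80984739515227, 'D': array([-0.08249718,  0.        ,  0.        ,  0.        ,  0.        ]), 'R': array([[-9.91621584e-02, -9.95071237e-01,  3.14483278e-04],
       [-9.73435382e-01,  9.69405178e-02, -2.07427322e-01],
       [ 2.06374476e-01, -2.08750701e-02, -9.78250381e-01]]), 't': array([-0.04482319,  0.45077997,  1.20369977])}
```

View pics/top0.png

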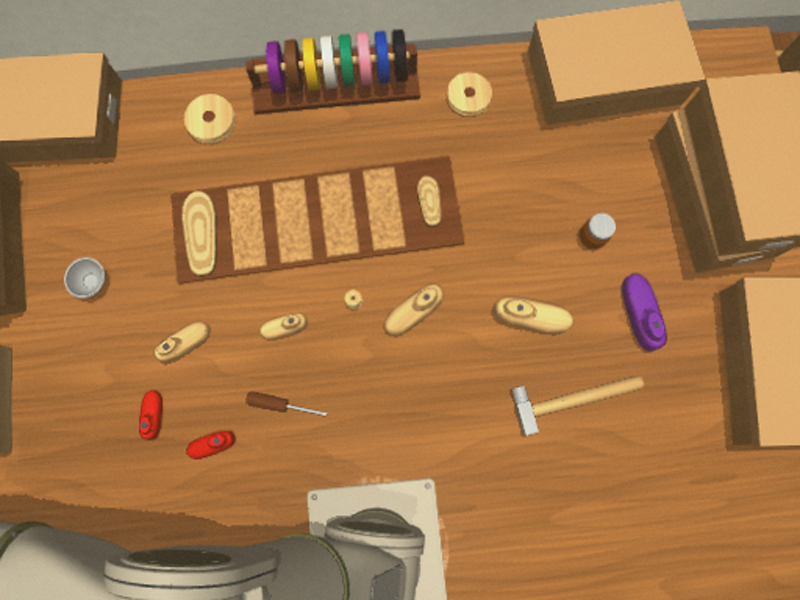

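View pics/scene0.png

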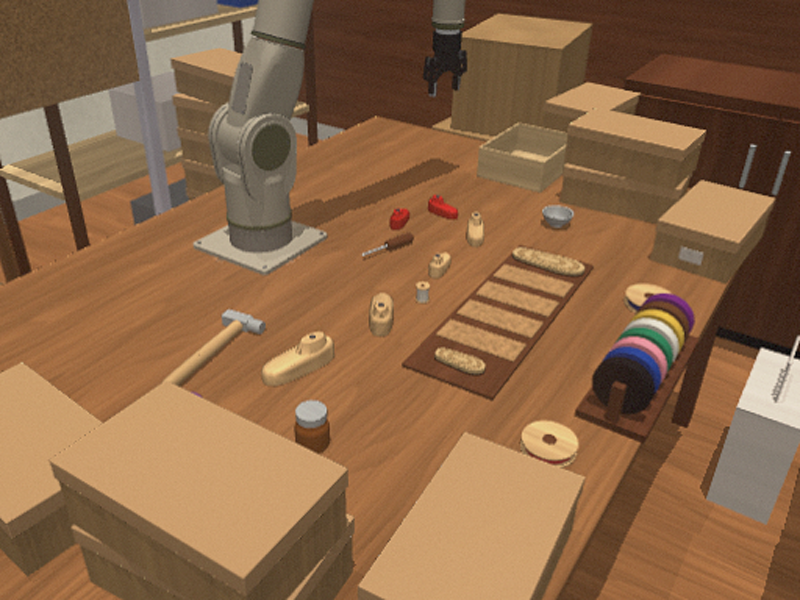

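The top view shows the small sole at the right end (429,200) and the large one at the left (199,232). The lasts, from the left, are b? (182,342), a? (284,326), c? (414,310) and d? (533,315). Next I make a metric orthoview.

```bash
cat > h.py <<'E'
import numpy as np, cv2
from workcell import status, viewer, manip
def ortho(im,m,z,x0,x1,y0,y1,s):
    # pixel (u,v): y=y1-u*s, x=x1-v*s
    us,vs=np.meshgrid(np.arange(int((y1-y0)/s)),np.arange(int((x1-x0)/s)))
    P=np.stack([x1-vs*s,y1-us*s,np.full(us.shape,z)],-1).reshape(-1,3).astype(float)
    K=np.array([[m['fx'],0,m['cx']],[0,m['fy'],m['cy']],[0,0,1]])
    p=cv2.projectPoints(P,cv2.Rodrigues(m['R'])[0],m['t'],K,m['D'])[0].reshape(us.shape+(2,)).astype(np.float32)
    return cv2.remap(im,p[...,0],p[...,1],cv2.INTER_CUBIC)
E
python3 - <<'E'
from h import *
im=viewer.camera('top'); m=viewer.camera_model('top')
o=ortho(im,m,0.012,0.36,0.78,-.4,.4,.001)
cv2.imwrite('pics/ortho0.png',o[:,:,::-1])
o=ortho(im,m,0.02,0.36,0.78,-.4,.4,.001)
hsv=cv2.cvtColor(o,cv2.COLOR_RGB2HSV)
for u,v in [(182,342),(284,326),(414,310),(533,315)]: print(im[int(v/1.5625),int(u/1.5625)+5])
print(im[220,150],im[230,200])
mask=((o[...,0]>165)&(o[...,1]>125)).astype(np.uint8)
n,l,st,c=cv2.connectedComponentsWithStats(cv2.morphologyEx(mask,cv2.MORPH_CLOSE,np.ones((15,15))))
for i in range(1,n):
    if st[i,4]>800:
        r=cv2.minAreaRect(np.argwhere(l==i)[:,::-1].astype(np.float32)); print('x %.3f y %.3f'%(.78-r[0][1]*.001,.4-r[0][0]*.001),np.round(r[1]),round(r[2],1),st[i,4],'px',np.round(r[0]))
E
```

```text
[234 193 120]
[162 128  80]
[146 113  71]
[235 222 142]
[181 119  63] [175 117  64]
x 0.629 y -0.075 [164.  62.] 87.7 10043 px [475. 151.]
x 0.626 y 0.014 [164.  62.] 87.5 10013 px [386. 154.]
x 0.622 y 0.103 [164.  62.] 87.3 9982 px [297. 158.]
x 0.618 y 0.287 [169.  63.] 90.0 9092 px [114. 162.]
x 0.618 y 0.193 [164.  62.] 87.5 10059 px [207. 162.]
x 0.637 y -0.165 [100.  40.] 90.0 3409 px [565. 143.]
x 0.665 y -0.283 [ 49. 125.] 83.9 3178 px [683. 115.]
x 0.653 y 0.369 [44. 61.] 86.2 1957 px [ 31. 127.]
x 0.442 y 0.001 [162. 799.] 90.0 50092 px [400. 338.]
x 0.508 y -0.365 [31. 69.] 90.0 1133 px [764. 272.]
x 0.371 y 0.027 [87. 21.] 0.0 1303 px [374. 408.]
```

View pics/ortho0.png

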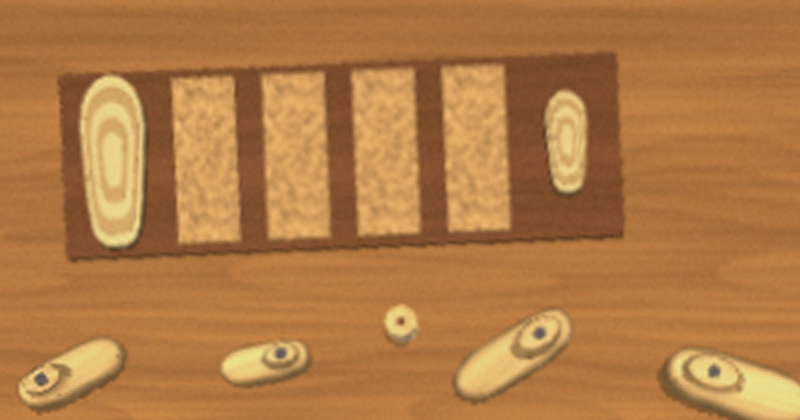

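The orthoview gives the strips clearly, matching 165×62 mm at a yaw of about 2.4°. Next I segment the lasts by G/R ratio.

Run:
```python
from h import *
im=viewer.camera('top'); m=viewer.camera_model('top')
def seg(o,x1,y1,test,amin):
    l0=cv2.morphologyEx(test.astype(np.uint8),cv2.MORPH_CLOSE,np.ones((9,9)))
    n,l,st,c=cv2.connectedComponentsWithStats(l0)
    for i in range(1,n):
        if st[i,4]>amin:
            r=cv2.minAreaRect(np.argwhere(l==i)[:,::-1].astype(np.float32)); print('x %.4f y %.4f'%(x1-r[0][1]*.001,y1-r[0][0]*.001),np.round(r[1]),round(r[2],1),st[i,4])
o=ortho(im,m,0.012,0.5,0.78,-.2,.4,.001).astype(float)
seg(o,.78,.4,(o[...,0]>165)&(o[...,1]>125),3000)
x1=.56
o=ortho(im,m,0.012,0.36,x1,-.4,.4,.001); f=o.astype(float)
print('lasts');seg(f,x1,.4,(f[...,1]/f[...,0]>.74)&(f[...,0]>110),800)
cv2.imwrite('pics/lasts0.png',o[:,:,::-1])
cv2.imwrite('pics/lm.png',((f[...,1]/f[...,0]>.74)*255).astype(np.uint8))
a=cv2.vconcat([cv2.imread('pics/lasts0.png'),cv2.imread('pics/lm.png')]);cv2.imwrite('pics/l2.png',a)
w=viewer.camera_model('wrist');p=status.get_obs();R=w['R'];print('cam pos rel tcp',-R.T@w['t']-p['position'],R,w['fx'])
```

```text
x 0.6323 y -0.0755 [165.  63.] 87.6 10105
x 0.6284 y 0.0142 [165.  63.] 87.6 10155
x 0.6245 y 0.1044 [165.  63.] 87.8 10162
x 0.6205 y 0.2890 [171.  64.] 90.0 9188
x 0.6205 y 0.1944 [165.  63.] 87.5 10163
x 0.6395 y -0.1655 [101.  41.] 90.0 3466
lasts
x 0.5460 y 0.2840 [52. 28.] 0.0 1192
x 0.5490 y 0.1915 [22. 59.] 90.0 1241
x 0.5505 y 0.1015 [19. 59.] 90.0 1014
x 0.4561 y -0.0012 [38. 33.] 63.4 1013
x 0.4250 y -0.1134 [ 50. 132.] 57.7 5667
x 0.4059 y 0.3277 [ 47. 113.] 63.4 4504
x 0.4175 y 0.1356 [38. 90.] 78.7 2993
x 0.3922 y -0.3334 [144.  61.] 16.9 7030
cam pos rel tcp [-0.07377576  0.01687418  0.1289645 ] [[ 2.25056724e-01  9.74345499e-01 -5.64658736e-04]
 [ 9.29250487e-01 -2.14466229e-01  3.00828471e-01]
 [ 2.92989766e-01 -6.82281796e-02 -9.53678097e-01]] 317.16262778032285
```

View pics/l2.png

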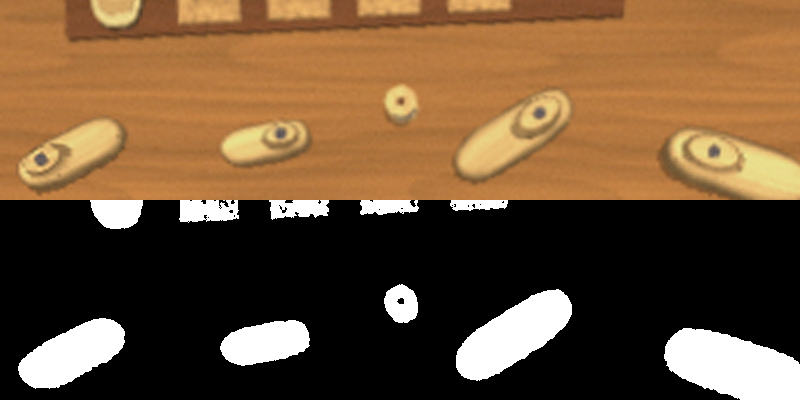

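Image sizes match b (113×47 at left), a (90×38), c (132×50) and d at right. Next come helpers to turn targets into rows.

```bash
cat >> h.py <<'E'
from scipy.spatial.transform import Rotation as Ro
def rel(x,y,z,yaw):
    """row (turn deg, shift) from the present pose to the TCP at x,y,z, pointing down, tool y at world yaw (deg, mod 180)"""
    o=status.get_obs(); R0=Ro.from_quat(o['ee_rot'])
    y0=np.degrees(np.arctan2(*R0.as_matrix()[1::-1,1])); 
    best=(yaw-y0+90)%180-90+y0
    for yw in(best,best+180,best-180):
        a=np.radians(yw); Y=np.array([np.cos(a),np.sin(a),0]); Z=np.array([0,0,-1.]); X=np.cross(Y,Z)
        r=(R0.inv()*Ro.from_matrix(np.c_[X,Y,Z])).as_rotvec(degrees=True)
        if abs(yw-y0)<=91: print('yaw %.1f'%yw,'turn',np.round(r,2),end=' ')
    print('shift',np.round(R0.inv().apply(np.array([x,y,z])-o['position']),4),'z0 %.4f'%o['position'][2])
def find(cam,x,y,z=.012,h=.11,save=None):
    """centre, size, axis yaw (mod 180) of the pale blob nearest x,y"""
    im=viewer.camera(cam); m=viewer.camera_model(cam)
    o=ortho(im,m,z,x-h,x+h,y-h,y+h,.0005)
    if save: cv2.imwrite(save,o[:,:,::-1])
    f=o.astype(float)+1
    b=cv2.morphologyEx(((f[...,1]/f[...,0]>.74)&(f[...,0]>90)).astype(np.uint8),cv2.MORPH_CLOSE,np.ones((15,15)))
    n,l,st,c=cv2.connectedComponentsWithStats(b); c=c[1:]
    k=1+np.argmin(np.hypot(*(c-h/.0005).T)+1e4*(st[1:,4]<4000))
    (u,v),(w,hh),a=cv2.minAreaRect(np.argwhere(l==k)[:,::-1].astype(np.float32))
    if hh>w: a+=90
    q=np.argwhere(l==k)[:,::-1].astype(float); ev=np.linalg.eigh(np.cov(q.T))[1][:,1]
    print(cam,'centre %.4f %.4f'%(x+h-v*.0005,y+h-u*.0005),'size %.0f %.0f'%(max(w,hh)/2,min(w,hh)/2),'yaw %.1f pca %.1f'%((90-a+0)%180 if 0 else (np.degrees(np.arctan2(-np.cos(np.radians(a)),-np.sin(np.radians(a)))))%180,np.degrees(np.arctan2(-ev[0],-ev[1]))%180))
E
python3 - <<'E'
from h import *
for p in [(.4175,.1356),(.4059,.3277),(.425,-.1134),(.39,-.34)]: find('top',*p)
rel(.415,.135,.15,11.3)
E
```

```text
top centre 0.4175 0.1355 size 90 39 yaw 101.0 pca 100.9
top centre 0.4061 0.3279 size 114 48 yaw 117.1 pca 116.1
top centre 0.4251 -0.1134 size 133 51 yaw 122.7 pca 123.2
top centre 0.3920 -0.3373 size 152 59 yaw 71.8 pca 73.1
yaw 11.3 turn [-1.000e-02  0.000e+00  6.565e+01] shift [-0.3738 -0.3997  0.0953] z0 0.2452
```

Call:
play_rows --plan '[0,0,65.6,-0.374,-0.4,0.05,1,0,0,65.6,-0.374,-0.4,0.05,1,0,0,65.6,-0.374,-0.4,0.05,1,0,0,65.6,-0.374,-0.4,0.05,1,0,0,65.6,-0.374,-0.4,0.05,1,0,0,65.6,-0.374,-0.4,0.05,1,0,0,65.6,-0.374,-0.4,0.05,1,0,0,65.6,-0.374,-0.4,0.05,1,0,0,65.6,-0.374,-0.4,0.05,1,0,0,65.6,-0.374,-0.4,0.095,1,0,0,65.6,-0.374,-0.4,0.095,1,0,0,65.6,-0.374,-0.4,0.095,1,0,0,65.6,-0.374,-0.4,0.095,1]' --squeeze 30

```text
clock: 2.02
position: [0.4157, 0.1357, 0.1517]
ee_rot: [0.633, 0.774, 0.001, 0.0]
ft_force: [0.8, -0.8, -1.1]
grip_width: 0.998
grasp_force: 0.0
```

Run:
```python
from h import *
im=viewer.camera('wrist');cv2.imwrite('pics/w1.png',im[:,:,::-1])
find('wrist',.4165,.135,save='pics/a1.png')
rel(.416,.135,.016,11)
```

```text
wrist centre 0.4199 0.1327 size 98 37 yaw 100.7 pca 100.7
yaw 11.0 turn [ 0.09 -0.05  0.39] shift [-0.0006  0.0002  0.1353] z0 0.1513
```

View pics/a1.png

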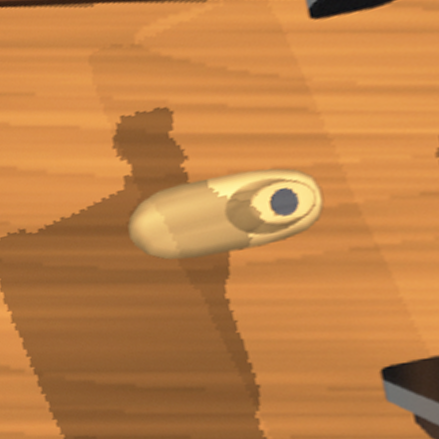

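a's toe end in the crop at (129,235) gives an origin of about (0.417, 0.136), which agrees with the top view. I grasp it.

Call:
play_rows --plan '[0,0,0,0,0.001,0.06,1,0,0,0,0,0.001,0.11,1,0,0,0,0,0.001,0.135,1,0,0,0,0,0.001,0.135,1,0,0,0,0,0.001,0.135,0,0,0,0,0,0.001,0.135,0,0,0,0,0,0.001,0.135,0,0,0,0,0,0.001,0.135,0,0,0,0,0,0.001,0.135,0,0,0,0,0,0.001,0.135,0,0,0,0,0,0.001,0.135,0,0,0,0,0,0.001,0.1,0,0,0,0,0,0.001,0.05,0,0,0,0,0,0.001,0.05,0]'

```text
clock: 3.88
position: [0.4183, 0.136, 0.1039]
ee_rot: [0.634, 0.774, 0.004, 0.001]
ft_force: [1.1, 0.5, -0.8]
grip_width: 0.412
grasp_force: 31.0
```

Run:
```python
from h import *
rel(.632,-.0755,.1,92.4)
rel(.632,-.0755,.029,92.4)
```

```text
yaw 92.4 turn [  0.44   0.11 -81.06] shift [-0.2495  0.1679  0.0042] z0 0.1039
yaw 92.4 turn [  0.44   0.11 -81.06] shift [-0.2497  0.1675  0.0752] z0 0.1039
```

Call:
play_rows --plan '[0,0,-81,-0.25,0.168,0,0,0,0,-81,-0.25,0.168,0,0,0,0,-81,-0.25,0.168,0,0,0,0,-81,-0.25,0.168,0,0,0,0,-81,-0.25,0.168,0,0,0,0,-81,-0.25,0.168,0,0,0,0,-81,-0.25,0.168,0,0,0,0,-81,-0.25,0.168,0.02,0,0,0,-81,-0.25,0.168,0.04,0,0,0,-81,-0.25,0.168,0.04,0,0,0,-81,-0.25,0.168,0.04,0,0,0,-81,-0.25,0.168,0.04,0,0,0,-81,-0.25,0.168,0.04,0]'

```text
clock: 5.5
position: [0.6304, -0.077, 0.0609]
ee_rot: [-0.02, 1.0, 0.0, 0.001]
ft_force: [-0.4, -0.9, -0.1]
grip_width: 0.413
grasp_force: 30.9
```

Run:
```python
from h import *
rel(.632,-.0755,.030,92.4)
im=viewer.camera('wrist');m=viewer.camera_model('wrist')
cv2.imwrite('pics/a2.png',ortho(im,m,.012,.52,.74,-.2,.05,.0005)[:,:,::-1])
```

```text
yaw 92.4 turn [ 0.    0.06 -0.07] shift [-0.0016  0.0014  0.0309] z0 0.0609
```

View pics/a2.png

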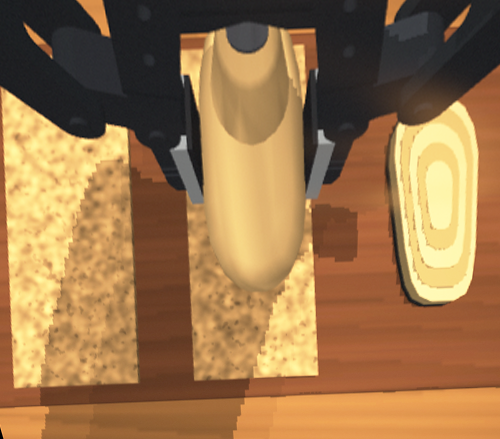

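The strip position in the wrist view agrees with the top view to about 1 mm. I place a.

Call:
play_rows --plan '[0,0,0,-0.0016,0.0014,0.015,0,0,0,0,-0.0016,0.0014,0.031,0,0,0,0,-0.0016,0.0014,0.031,0,0,0,0,-0.0016,0.0014,0.031,0,0,0,0,-0.0016,0.0014,0.031,0.7,0,0,0,-0.0016,0.0014,0.031,0.7,0,0,0,-0.0016,0.0014,0.031,0.7,0,0,0,-0.0016,0.0014,0.0,0.7,0,0,0,-0.0016,0.0014,-0.05,0.8,0,0,0,-0.0016,0.0014,-0.1,1,0,0,0,-0.0016,0.0014,-0.1,1,0,0,0,-0.0016,0.0014,-0.1,1]'

```text
clock: 7.05
position: [0.6313, -0.0755, 0.1599]
ee_rot: [-0.021, 1.0, 0.0, -0.0]
ft_force: [-0.1, -0.5, -0.6]
grip_width: 0.998
grasp_force: 0.0
```

Run:
```python
from h import *
im=viewer.camera('wrist');m=viewer.camera_model('wrist')
cv2.imwrite('pics/a3.png',ortho(im,m,.012,.52,.74,-.2,.05,.0005)[:,:,::-1])
find('top',.425,-.1134)
rel(.4245,-.1134,.15,32.8)
```

```text
top centre 0.4253 -0.0874 size 220 168 yaw 0.0 pca 169.4
yaw 32.8 turn [-5.000e-02 -1.200e-01  5.955e+01] shift [ 0.2077 -0.0294  0.0093] z0 0.1588
```

View pics/a3.png

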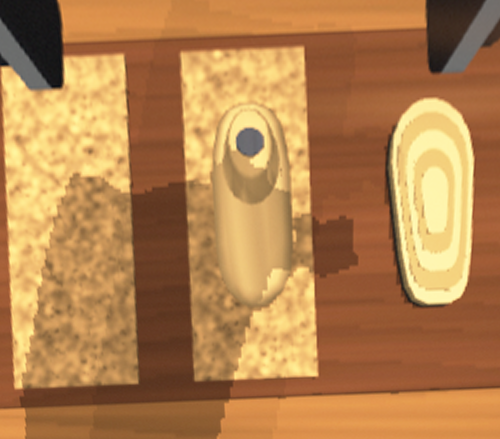

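a is centred: its toe is 37 mm from the strip end, with 37.5 mm ideal. Next is c.

Call:
play_rows --plan '[0,0,59.6,0.2077,-0.0294,0,1,0,0,59.6,0.2077,-0.0294,0,1,0,0,59.6,0.2077,-0.0294,0,1,0,0,59.6,0.2077,-0.0294,0,1,0,0,59.6,0.2077,-0.0294,0,1,0,0,59.6,0.2077,-0.0294,0.009,1,0,0,59.6,0.2077,-0.0294,0.009,1,0,0,59.6,0.2077,-0.0294,0.009,1,0,0,59.6,0.2077,-0.0294,0.009,1]'

```text
clock: 8.28
position: [0.4253, -0.1135, 0.1513]
ee_rot: [0.478, 0.878, -0.0, -0.0]
ft_force: [0.3, -0.2, -0.1]
grip_width: 1.001
grasp_force: 0.0
```

Run:
```python
from h import *
find('wrist',.4245,-.113,save='pics/c1.png')
rel(.4245,-.1134,.016,32.8)
```

```text
wrist centre 0.4286 -0.1153 size 141 50 yaw 121.9 pca 122.2
yaw 32.8 turn [-0.    0.    0.01] shift [ 0.0006 -0.0006  0.1354] z0 0.1514
```

View pics/c1.png

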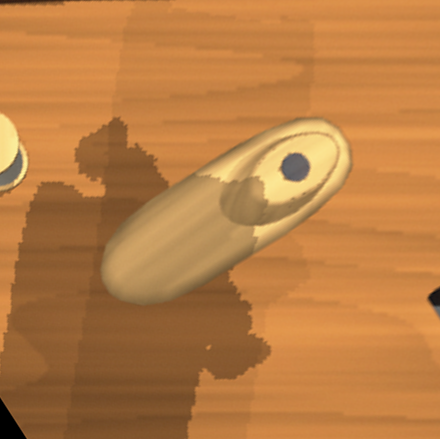

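Call:
play_rows --plan '[0,0,0,0.0006,0.0006,0.06,1,0,0,0,0.0006,0.0006,0.11,1,0,0,0,0.0006,0.0006,0.135,1,0,0,0,0.0006,0.0006,0.135,1,0,0,0,0.0006,0.0006,0.135,0,0,0,0,0.0006,0.0006,0.135,0,0,0,0,0.0006,0.0006,0.135,0,0,0,0,0.0006,0.0006,0.135,0,0,0,0,0.0006,0.0006,0.135,0,0,0,0,0.0006,0.0006,0.135,0,0,0,0,0.0006,0.0006,0.1,0,0,0,0,0.0006,0.0006,0.05,0,0,0,0,0.0006,0.0006,0.05,0,0,0,0,0.0006,0.0006,0.05,0]'

```text
clock: 10.07
position: [0.4253, -0.1124, 0.1012]
ee_rot: [0.479, 0.878, 0.0, 0.0]
ft_force: [-0.0, 0.9, -1.1]
grip_width: 0.555
grasp_force: 32.7
```

Run:
```python
from h import *
rel(.6243,.104,.1,92.4)
```

```text
yaw 92.4 turn [ 6.000e-02  1.000e-02 -5.963e+01] shift [0.0743 0.2844 0.0015] z0 0.1012
```

Call:
play_rows --plan '[0,0,-59.6,0.0743,0.2844,0,0,0,0,-59.6,0.0743,0.2844,0,0,0,0,-59.6,0.0743,0.2844,0,0,0,0,-59.6,0.0743,0.2844,0,0,0,0,-59.6,0.0743,0.2844,0,0,0,0,-59.6,0.0743,0.2844,0,0,0,0,-59.6,0.0743,0.2844,0.02,0,0,0,-59.6,0.0743,0.2844,0.04,0,0,0,-59.6,0.0743,0.2844,0.04,0,0,0,-59.6,0.0743,0.2844,0.04,0,0,0,-59.6,0.0743,0.2844,0.04,0]'

```text
clock: 11.45
position: [0.6249, 0.1037, 0.0621]
ee_rot: [-0.02, 1.0, 0.0, 0.001]
ft_force: [1.0, -0.0, -1.6]
grip_width: 0.555
grasp_force: 32.6
```

Run:
```python
from h import *
rel(.6243,.104,.030,92.4)
```

```text
yaw 92.4 turn [ 0.02  0.07 -0.08] shift [0.0006 0.0003 0.0321] z0 0.0621
```

Call:
play_rows --plan '[0,0,0,0.0006,0.0003,0.016,0,0,0,0,0.0006,0.0003,0.032,0,0,0,0,0.0006,0.0003,0.032,0,0,0,0,0.0006,0.0003,0.032,0,0,0,0,0.0006,0.0003,0.032,0.75,0,0,0,0.0006,0.0003,0.032,0.75,0,0,0,0.0006,0.0003,0.032,0.75,0,0,0,0.0006,0.0003,0.0,0.75,0,0,0,0.0006,0.0003,-0.05,0.8,0,0,0,0.0006,0.0003,-0.1,1,0,0,0,0.0006,0.0003,-0.1,1,0,0,0,0.0006,0.0003,-0.1,1]'

```text
clock: 12.95
position: [0.6235, 0.104, 0.1609]
ee_rot: [-0.021, 1.0, 0.0, -0.0]
ft_force: [-0.5, 0.3, 0.0]
grip_width: 1.003
grasp_force: 0.0
```

Run:
```python
from h import *
im=viewer.camera('wrist');m=viewer.camera_model('wrist')
cv2.imwrite('pics/c3.png',ortho(im,m,.012,.51,.74,-.02,.23,.0005)[:,:,::-1])
rel(.405,.327,.15,26.5)
```

```text
yaw 26.5 turn [-6.000e-02 -8.000e-02  6.585e+01] shift [0.2088 0.2319 0.0104] z0 0.1602
```

View pics/c3.png

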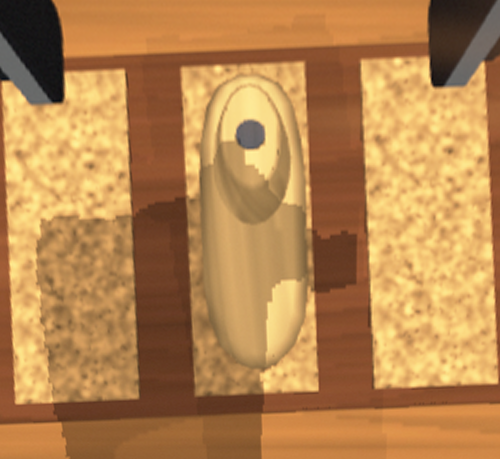

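c's toe seems about 12 mm from the strip end, with 17.5 mm ideal. I check with the top camera.

Run:
```python
from h import *
im=viewer.camera('top');m=viewer.camera_model('top')
cv2.imwrite('pics/t3.png',ortho(im,m,.012,.52,.74,-.12,.16,.00036)[:,:,::-1])
```

```text
(no output)
```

View pics/t3.png

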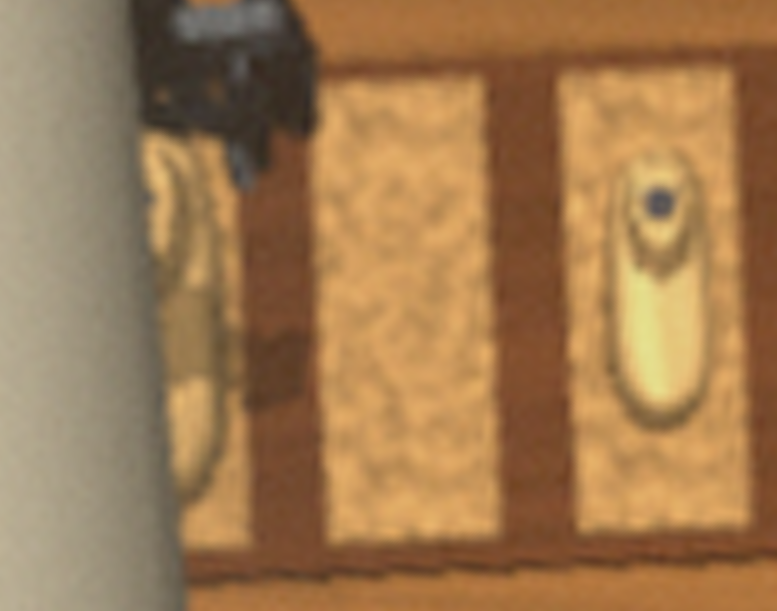

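The arm hides c's tip. I go to b and recheck c from there.

Call:
play_rows --plan '[0,0,65.8,0.2088,0.2319,0,1,0,0,65.8,0.2088,0.2319,0,1,0,0,65.8,0.2088,0.2319,0,1,0,0,65.8,0.2088,0.2319,0,1,0,0,65.8,0.2088,0.2319,0,1,0,0,65.8,0.2088,0.2319,0,1,0,0,65.8,0.2088,0.2319,0.01,1,0,0,65.8,0.2088,0.2319,0.01,1,0,0,65.8,0.2088,0.2319,0.01,1,0,0,65.8,0.2088,0.2319,0.01,1]'

```text
clock: 14.3
position: [0.4061, 0.3267, 0.1514]
ee_rot: [0.526, 0.851, 0.0, 0.0]
ft_force: [0.5, 0.3, 0.0]
grip_width: 1.004
grasp_force: 0.0
```

Run:
```python
from h import *
find('wrist',.405,.327,save='pics/b1.png')
rel(.405,.327,.016,26.5)
im=viewer.camera('top');m=viewer.camera_model('top')
a=ortho(im,m,.012,.52,.74,-.12,.16,.0006)[:,:,::-1]; b=cv2.imread('pics/b1.png')[30:-42]
print(a.shape,b.shape); b=b[:a.shape[0]]; a=a[:b.shape[0]]
cv2.imwrite('pics/tb.png',cv2.resize(cv2.hconcat([a,b[:, :300]]) if 0 else cv2.hconcat([a,b[:,60:392]]),None,fx=1,fy=1))
```

```text
wrist centre 0.4091 0.3256 size 113 44 yaw 118.2 pca 118.5
yaw 26.5 turn [ 0.02 -0.01  0.06] shift [ 0.0006 -0.0009  0.1355] z0 0.1515
(366, 466, 3) (367, 439, 3)
```

View pics/tb.png

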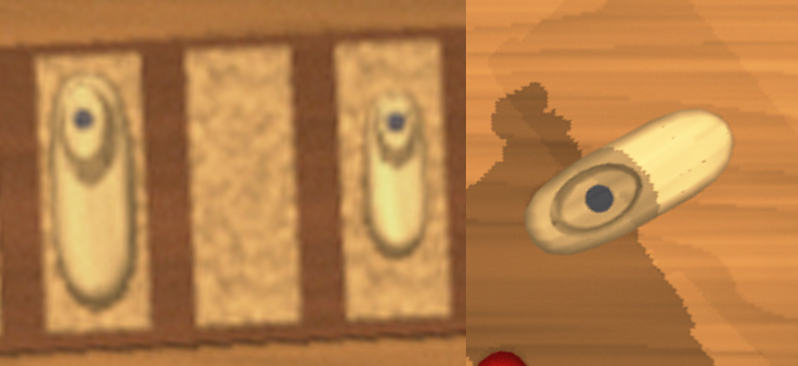

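c is about 4.5 mm too near the robot, so I will nudge it later. Now I grasp b.

Call:
play_rows --plan '[0,0,-1,-0.0006,0.001,0.06,1,0,0,-1,-0.0006,0.001,0.11,1,0,0,-1,-0.0006,0.001,0.135,1,0,0,-1,-0.0006,0.001,0.135,1,0,0,-1,-0.0006,0.001,0.135,0,0,0,-1,-0.0006,0.001,0.135,0,0,0,-1,-0.0006,0.001,0.135,0,0,0,-1,-0.0006,0.001,0.135,0,0,0,-1,-0.0006,0.001,0.135,0,0,0,-1,-0.0006,0.001,0.135,0,0,0,-1,-0.0006,0.001,0.1,0,0,0,-1,-0.0006,0.001,0.05,0,0,0,-1,-0.0006,0.001,0.03,0,0,0,-1,-0.0006,0.001,0.03,0,0,0,-1,-0.0006,0.001,0.03,0]'

```text
clock: 16.27
position: [0.4064, 0.3267, 0.1205]
ee_rot: [0.518, 0.855, -0.0, -0.0]
ft_force: [-0.0, -0.1, -1.6]
grip_width: 0.485
grasp_force: 31.4
```

Run:
```python
from h import *
rel(.6284,.0140,.12,92.4)
```

```text
yaw 92.4 turn [-6.000e-02 -2.000e-02 -6.484e+01] shift [-0.3799  0.0522  0.0005] z0 0.1205
```

Call:
play_rows --plan '[0,0,-64.8,-0.38,0.0522,0,0,0,0,-64.8,-0.38,0.0522,0,0,0,0,-64.8,-0.38,0.0522,0,0,0,0,-64.8,-0.38,0.0522,0,0,0,0,-64.8,-0.38,0.0522,0,0,0,0,-64.8,-0.38,0.0522,0,0,0,0,-64.8,-0.38,0.0522,0,0,0,0,-64.8,-0.38,0.0522,0,0,0,0,-64.8,-0.38,0.0522,0.03,0,0,0,-64.8,-0.38,0.0522,0.06,0,0,0,-64.8,-0.38,0.0522,0.06,0,0,0,-64.8,-0.38,0.0522,0.06,0,0,0,-64.8,-0.38,0.0522,0.06,0]'

```text
clock: 17.9
position: [0.6296, 0.0144, 0.0626]
ee_rot: [-0.021, 1.0, 0.0, 0.001]
ft_force: [0.1, -0.3, -0.5]
grip_width: 0.485
grasp_force: 31.3
```

Run:
```python
from h import *
rel(.6284,.0140,.030,92.4)
im=viewer.camera('wrist');m=viewer.camera_model('wrist')
cv2.imwrite('pics/b2.png',ortho(im,m,.03,.52,.74,-.11,.14,.0005)[:,:,::-1])
```

```text
yaw 92.4 turn [ 0.02  0.11 -0.05] shift [ 0.0013 -0.0004  0.0326] z0 0.0626
```

Call:
play_rows --plan '[0,0,0,0.0013,-0.0004,0.016,0,0,0,0,0.0013,-0.0004,0.0325,0,0,0,0,0.0013,-0.0004,0.0325,0,0,0,0,0.0013,-0.0004,0.0325,0,0,0,0,0.0013,-0.0004,0.0325,0.7,0,0,0,0.0013,-0.0004,0.0325,0.7,0,0,0,0.0013,-0.0004,0.0325,0.7,0,0,0,0.0013,-0.0004,0.0,0.7,0,0,0,0.0013,-0.0004,-0.05,0.8,0,0,0,0.0013,-0.0004,-0.1,1,0,0,0,0.0013,-0.0004,-0.1,1,0,0,0,0.0013,-0.0004,-0.1,1]'

```text
clock: 19.45
position: [0.6273, 0.0139, 0.1609]
ee_rot: [-0.021, 1.0, 0.0, -0.0]
ft_force: [-0.1, -0.7, -0.8]
grip_width: 1.0
grasp_force: 0.0
```

Run:
```python
from h import *
rel(.392,-.337,.16,-17)
```

```text
yaw 163.0 turn [ 3.000e-02 -1.000e-02 -7.064e+01] shift [ 0.2496 -0.3409  0.0009] z0 0.1609
```

Call:
play_rows --plan '[0,0,109.4,0.25,-0.341,0,1,0,0,109.4,0.25,-0.341,0,1,0,0,109.4,0.25,-0.341,0,1,0,0,109.4,0.25,-0.341,0,1,0,0,109.4,0.25,-0.341,0,1,0,0,109.4,0.25,-0.341,0,1,0,0,109.4,0.25,-0.341,0,1,0,0,109.4,0.25,-0.341,0,1,0,0,109.4,0.25,-0.341,0,1,0,0,109.4,0.25,-0.341,0,1,0,0,109.4,0.25,-0.341,0,1,0,0,109.4,0.25,-0.341,0,1,0,0,109.4,0.25,-0.341,0,1,0,0,109.4,0.25,-0.341,0,1]'

```text
clock: 21.2
position: [0.3917, -0.3372, 0.1612]
ee_rot: [0.804, 0.595, 0.0, -0.0]
ft_force: [0.3, -0.3, -0.9]
grip_width: 1.002
grasp_force: 0.0
```

Run:
```python
from h import *
find('wrist',.392,-.337,save='pics/d1.png')
rel(.392,-.337,.016,-17)
im=viewer.camera('top');m=viewer.camera_model('top')
a=ortho(im,m,.012,.52,.74,-.12,.16,.0006)[:,:,::-1]; b=cv2.imread('pics/d1.png')[30:396]
cv2.imwrite('pics/td.png',cv2.hconcat([a,b[:,50:382]]))
```

```text
wrist centre 0.3925 -0.3368 size 155 57 yaw 72.6 pca 73.0
yaw -17.0 turn [ 0.   -0.01  0.  ] shift [2.000e-04 1.000e-04 1.453e-01] z0 0.1613
```

View pics/td.png

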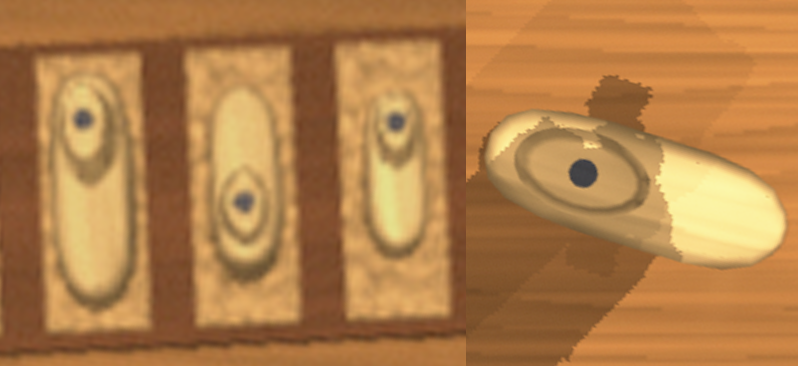

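b is centred (heel gap 27.6 mm, 27.5 mm ideal). The two d estimates agree, so I grasp d.

Call:
play_rows --plan '[0,0,0,0,0,0.06,1,0,0,0,0,0,0.12,1,0,0,0,0,0,0.145,1,0,0,0,0,0,0.145,1,0,0,0,0,0,0.145,0,0,0,0,0,0,0.145,0,0,0,0,0,0,0.145,0,0,0,0,0,0,0.145,0,0,0,0,0,0,0.145,0,0,0,0,0,0,0.145,0,0,0,0,0,0,0.1,0,0,0,0,0,0,0.05,0,0,0,0,0,0,0.02,0,0,0,0,0,0,0.02,0,0,0,0,0,0,0.02,0]' --squeeze 40

```text
clock: 23.18
position: [0.3917, -0.3367, 0.1409]
ee_rot: [0.804, 0.595, 0.0, -0.0]
ft_force: [0.6, 0.4, -1.5]
grip_width: 0.625
grasp_force: 44.0
```

Run:
```python
from h import *
rel(.6205,.1942,.14,92.4)
```

```text
yaw -87.6 turn [-3.000e-02 -4.000e-02  7.058e+01] shift [0.5746 0.0633 0.0014] z0 0.1409
```

Call:
play_rows --plan '[0,0,-109.4,0.5746,0.0633,0,0,0,0,-109.4,0.5746,0.0633,0,0,0,0,-109.4,0.5746,0.0633,0,0,0,0,-109.4,0.5746,0.0633,0,0,0,0,-109.4,0.5746,0.0633,0,0,0,0,-109.4,0.5746,0.0633,0,0,0,0,-109.4,0.5746,0.0633,0,0,0,0,-109.4,0.5746,0.0633,0,0,0,0,-109.4,0.5746,0.0633,0,0,0,0,-109.4,0.5746,0.0633,0,0,0,0,-109.4,0.5746,0.0633,0,0,0,0,-109.4,0.5746,0.0633,0,0,0,0,-109.4,0.5746,0.0633,0.04,0,0,0,-109.4,0.5746,0.0633,0.07,0,0,0,-109.4,0.5746,0.0633,0.07,0,0,0,-109.4,0.5746,0.0633,0.07,0]'

```text
clock: 25.18
position: [0.6215, 0.1928, 0.0728]
ee_rot: [-0.019, 1.0, 0.0, 0.001]
ft_force: [0.4, 0.2, -1.0]
grip_width: 0.628
grasp_force: 43.8
```

Run:
```python
from h import *
rel(.6205,.1942,.030,92.4)
```

```text
yaw 92.4 turn [ 0.02  0.09 -0.19] shift [0.001  0.0014 0.0428] z0 0.0728
```

Call:
play_rows --plan '[0,0,0,0.001,0.0014,0.025,0,0,0,0,0.001,0.0014,0.0425,0,0,0,0,0.001,0.0014,0.0425,0,0,0,0,0.001,0.0014,0.0425,0,0,0,0,0.001,0.0014,0.0425,0.78,0,0,0,0.001,0.0014,0.0425,0.78,0,0,0,0.001,0.0014,0.0425,0.78,0,0,0,0.001,0.0014,0.01,0.78,0,0,0,0.001,0.0014,-0.04,0.8,0,0,0,0.001,0.0014,-0.09,0.8,0,0,0,0.001,0.0014,-0.09,0.8,0,0,0,0.001,0.0014,-0.09,0.8]'

```text
clock: 26.68
position: [0.6195, 0.1949, 0.1609]
ee_rot: [-0.021, 1.0, 0.0, -0.0]
ft_force: [-0.2, 0.6, -0.3]
grip_width: 0.803
grasp_force: 0.0
```

Run:
```python
from h import *
im=viewer.camera('wrist');m=viewer.camera_model('wrist')
cv2.imwrite('pics/d3.png',ortho(im,m,.012,.51,.74,.04,.33,.0005)[:,:,::-1])
rel(.6200,.104,.16,92.4);rel(.62,.104,.03,92.4)
```

```text
yaw 92.4 turn [-0.02 -0.1  -0.05] shift [ 0.0028 -0.0908  0.0002] z0 0.1601
yaw 92.4 turn [-0.02 -0.1  -0.05] shift [ 0.0026 -0.0907  0.1302] z0 0.1601
```

View pics/d3.png

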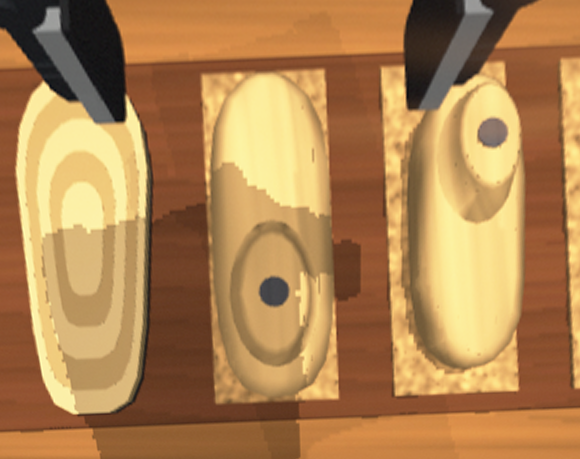

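d and c both sit about 4–5 mm too near the robot (d's heel gap is 3 mm, with 7.5 mm ideal). I regrip c and shift it 5 mm away.

Call:
play_rows --plan '[0,0,0,0,-0.0907,0,0.78,0,0,0,0,-0.0907,0,0.78,0,0,0,0,-0.0907,0,0.78,0,0,0,0,-0.0907,0.06,0.78,0,0,0,0,-0.0907,0.11,0.78,0,0,0,0,-0.0907,0.13,0.78,0,0,0,0,-0.0907,0.13,0.78,0,0,0,0,-0.0907,0.13,0,0,0,0,0,-0.0907,0.13,0,0,0,0,0,-0.0907,0.13,0,0,0,0,0,-0.0907,0.13,0,0,0,0,0,-0.0907,0.13,0,0,0,0,0,-0.0907,0.122,0,0,0,0,-0.005,-0.0907,0.122,0,0,0,0,-0.005,-0.0907,0.122,0,0,0,0,-0.005,-0.0907,0.129,0,0,0,0,-0.005,-0.0907,0.129,0,0,0,0,-0.005,-0.0907,0.129,0.75,0,0,0,-0.005,-0.0907,0.129,0.75,0,0,0,-0.005,-0.0907,0.129,0.75]' --squeeze 30

```text
clock: 29.22
position: [0.6282, 0.1045, 0.0319]
ee_rot: [-0.02, 1.0, -0.0, -0.0]
ft_force: [0.3, 0.6, 0.7]
grip_width: 0.749
grasp_force: 0.0
```

Call:
play_rows --plan '[0,0,0,0,0,-0.05,0.75,0,0,0,0,0,-0.1,0.78,0,0,0,0,0,-0.13,0.78,0,0,0,0.15,-0.15,-0.13,0.78,0,0,0,0.15,-0.15,-0.13,0.78,0,0,0,0.15,-0.15,-0.13,0.78,0,0,0,0.15,-0.15,-0.13,0.78,0,0,0,0.15,-0.15,-0.13,0.78]'

```text
clock: 30.22
position: [0.4842, -0.0525, 0.1626]
ee_rot: [-0.019, 1.0, 0.0, 0.0]
ft_force: [0.5, 1.5, -0.5]
grip_width: 0.779
grasp_force: 0.0
```

Run:
```python
from h import *
im=viewer.camera('top');m=viewer.camera_model('top')
cv2.imwrite('pics/t4.png',ortho(im,m,.012,.52,.74,-.12,.25,.0005)[:,:,::-1])
rel(.62,.1945,.16,92.4)
```

```text
yaw 92.4 turn [ 0.04  0.06 -0.06] shift [-0.1448  0.2399  0.0029] z0 0.1626
```

View pics/t4.png

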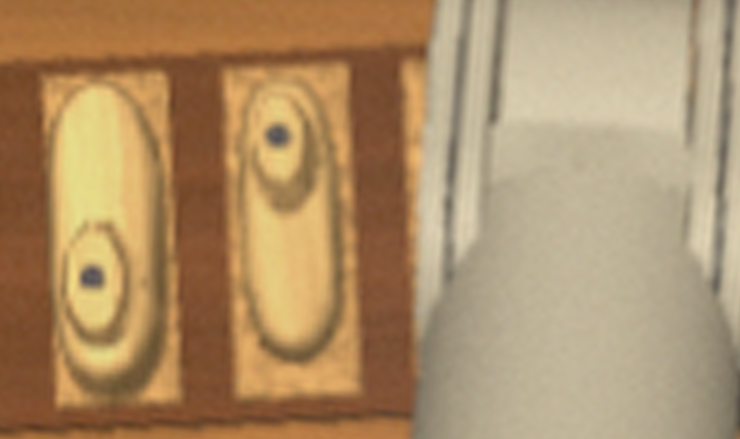

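c is now good (19 mm against 17.5 mm). d's heel gap is about 4 mm, so I shift d 3.5 mm away.

Call:
play_rows --plan '[0,0,0,-0.145,0.24,0,0.78,0,0,0,-0.145,0.24,0,0.78,0,0,0,-0.145,0.24,0,0.78,0,0,0,-0.145,0.24,0,0.78,0,0,0,-0.145,0.24,0,0.78,0,0,0,-0.145,0.24,0,0.78,0,0,0,-0.145,0.24,0,0.78]'

```text
clock: 31.15
position: [0.6197, 0.1943, 0.1616]
ee_rot: [-0.021, 1.0, -0.0, -0.0]
ft_force: [0.7, -0.2, -0.5]
grip_width: 0.78
grasp_force: 0.0
```

Run:
```python
from h import *
rel(.62,.1945,.030,92.4)
```

```text
yaw 92.4 turn [-0.03 -0.05 -0.03] shift [-0.0005  0.0002  0.1316] z0 0.1616
```

Call:
play_rows --plan '[0,0,0,0,0,0.06,0.78,0,0,0,0,0,0.11,0.78,0,0,0,0,0,0.131,0.78,0,0,0,0,0,0.131,0.78,0,0,0,0,0,0.131,0,0,0,0,0,0,0.131,0,0,0,0,0,0,0.131,0,0,0,0,0,0,0.131,0,0,0,0,0,0,0.123,0,0,0,0,-0.0035,0,0.123,0,0,0,0,-0.0035,0,0.123,0,0,0,0,-0.0035,0,0.13,0,0,0,0,-0.0035,0,0.13,0,0,0,0,-0.0035,0,0.13,0.78,0,0,0,-0.0035,0,0.13,0.78,0,0,0,-0.0035,0,0.13,0.78,0,0,0,-0.0035,0,0.08,0.78,0,0,0,-0.0035,0,0.03,0.8,0,0,0,-0.0035,0,-0.02,0.8]' --squeeze 40

```text
clock: 33.52
position: [0.623, 0.1943, 0.1837]
ee_rot: [-0.02, 1.0, -0.0, -0.0]
ft_force: [1.1, 0.9, -0.4]
grip_width: 0.8
grasp_force: 0.0
```

Call:
play_rows --plan '[0,0,0,0.2,0.12,-0.05,0.8,0,0,0,0.2,0.12,-0.05,0.8,0,0,0,0.2,0.12,-0.05,0.8,0,0,0,0.2,0.12,-0.05,0.8,0,0,0,0.2,0.12,-0.05,0.8,0,0,0,0.2,0.12,-0.05,0.8]'

```text
clock: 34.28
position: [0.4189, 0.3057, 0.2323]
ee_rot: [-0.02, 1.0, -0.0, 0.0]
ft_force: [-0.1, 0.3, -0.9]
grip_width: 0.798
grasp_force: 0.0
```

Run:
```python
from h import *
im=viewer.camera('top');m=viewer.camera_model('top')
cv2.imwrite('pics/t5.png',ortho(im,m,.012,.52,.74,-.12,.25,.0005)[:,:,::-1])
```

```text
(no output)
```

View pics/t5.png

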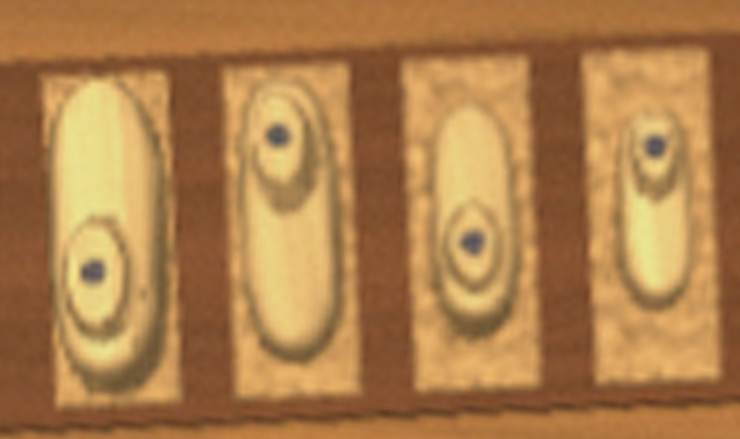

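All four are in order and centred within about 2 mm: near-end gaps are d 6, c 19, b 27.5 and a 37 mm. I hand in.

```bash
python3 -c "
from workcell import manip
print(manip.hand_in())"
```

```text
the job is handed in; nothing more can be done
None
```

I handed the job in at about 34 s: the four lasts stand sole down on their strips in size order, smallest by the small rope sole, each within about 2 mm of centre along its strip in the last top view. I shifted the two largest a few millimetres after placing them; no verdict came back.

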